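# Latch the sprung jaw of a bracket check fixture

## Robot

A 6-joint arm with a two-finger parallel gripper is mounted at the origin on the work surface. World frame = base frame: x ahead of the robot, y to its left, z up, the work surface at z = 0. Lengths are in mm, angles in degrees, forces in N, time in s.
With the tool pointing down it reaches from about 425 to 950 mm from the base axis. Payload 3.5 kg.
Tool frame: the origin (TCP) lies at the very end of the fingers, on their centre line; the grasp point (between the pads) lies behind it (pinch_z is the z of the grasp point in the tool frame, in mm); z points along the fingers, y is the line along which they close (so a half turn about z gives the same grasp; the last joint's range is limited). The gripper opens to 85 mm and grips with 20 to 120 N. Pads are 22 mm wide; open, the fingers measure 114 mm over their backs; the gripper's body (76 mm by 85 mm) begins 54 mm behind the grasp point. The pads swing forward as they close: fully open they stand 13 mm farther back than shut.
Start: joints at [65.776, 16.404, 90.338, -0, 73.258, -8.594], TCP at [181.828, 650.034, 200.025] pointing down, gripper open.
Joint ranges: [-158.93, 158.93], [-51.34, 127.21], [12.03, 142.37], [-87.48, 267.48], [13.55, 161.25], [-162.69, 162.69]. Speed limits (degrees/s): [159.86, 159.86, 180, 180, 180, 180].

## Interface

Orientations are given as [roll, pitch, yaw] about the fixed x, y, z axes, in that order (R = Rz(yaw) Ry(pitch) Rx(roll)).
In Python, from bench import observe, capture, camera_model, hand_in, pinch_z gives the robot as it stands.
- The arm moves only by the shell command python3 -m inch 'ROWS' [FORCE]. ROWS is JSON, a list of rows, each a list of 5 numbers: the shift along the tool's x, y, z in cm, then the turn about the tool's z in rad, then the closure in counts, from 0 (fully open) to 255 (shut). In form: [[dx, dy, dz, spin, hand], ...]. A call has 1 to 20 rows; each row shifts and turns the commanded pose from where the row before left it, along the tool's axes as they then stand; what a row does not reach is not made up. A row lasts 1/8 s, in which the tool goes at most 62.5 mm and 10.7 degrees, less where a joint would pass 70% of its speed; a pose out of reach is approached as far as the arm can. A call is refused whole if a number of a shift passes 6.25 or a number of a turn 0.188, either way. A call with a gripper value outside its range is refused whole. The fingers move at their own pace and stop on an object; FORCE is the grip in N (left out, the last holds). Time passes only in rows, so rows that do not move let the fingers close. It gives the time, the measured TCP pose, the force, the opening and the grip force at its end, in the units of the state.
- observe(): the state, without advancing time (a new reading comes with each control period).
- capture(name): name is "side" or "top"; returns the picture (480x640x3 uint8, blue, green, red); there is no depth.
- camera_model(name): a dict with "K" (3x3 intrinsics, pixels), "dist_coeffs" ([k1, k2, p1, p2, k3] as OpenCV has them; the pictures are not rectified), "cam_to_world" (4x4, takes a point from camera to world coordinates). Camera axes: x right, y up, looking along -z (the intrinsics and any distortion apply to the point x, -y, -z); pixel columns grow to the right and rows downward; lengths in mm; the calibration is good to about 2 mm. A picture is of the moment at which its call begins. camera_model takes no time and is no camera call.
- hand_in(): hands the job in; it is judged then, once.
The state is a dict: "t": time; "qpos": joint angles; "joint_velocities": joint speeds; "joint_efforts": joint torques, N m; "tcp_pos": TCP position; "orientation": TCP orientation; "ft_force": force on the tool from outside, world axes, zero at the start; "ft_torque": the same for the moment, N m; "opening": opening from 0.0 (shut) to 1.0 (fully open); "grasp_force": force on a finger pad.
Only numpy, scipy, OpenCV 4.12 (cv2) and the standard library are available. Lean on these libraries where they do the work, as an engineer would, in place of code of your own. Each camera call takes 0.05 s, during which the arm holds its last target. There are 200 camera calls.

## Task

On the aluminium check fixture, take the latch's wire loop by its black cross handle, put it over the brass hook and draw it back under the hook's lip, gently, feeling for the little sprung ledge it seats on. Then push the red lever over past its dead centre until it lies fully home, so that the latch holds the blue jaw drawn in. Do not force the loop or the lever, leave the bin, case, screwdriver and block where they are, and let go of everything.

Things in the scene. Friction and masses are not known exactly. Their poses are not given: they have to be found in the camera images.
- fixture: Fixed check fixture: aluminium plate 280 x 110 x 20 mm with an over-centre draw latch. Origin on the bench under the plate (plate: x -150..130, y -55..55 mm here); x runs along the plate from the red lever to the brass hook, z up. The latch works in the plane y = 0 of this frame. A steel bracket between lever and hook stays below z = 50 mm, the blue jaw's 44 mm wide base below z = 53 mm.
- hook_nominal (a point): Nominal centre of the loop's crossbar when seated on the brass hook: (60, 0, 65) mm in the fixture's frame, fixed to the fixture. The hook itself is screw-set: at each start it stands up to 9 mm higher or lower than this and up to 1.5 mm off along x. That is NOT measured here: feel for it.
- hook_far (a point): 18 mm to +x of hook_nominal. About the TRUE seat centre: a delicate black sprung ledge 4 mm below it carries the bar (x -4..18 mm, 26 mm wide; gives 1 mm per 7 N; over 15 N strains it); the 22 mm wide lip, overhanging to +x, has its underside 7.5 mm above, its tip at x = +4 mm, a ramp on top up to 24 mm above. Coming down past the tip, the bar's centre must be 8 mm or more beyond the seat.
- pivot (a point): Axis of the red lever, along the fixture's y axis: at (-30, 0, 65) mm in the fixture's frame, attitude as the fixture.
- lever_grip (a point): On the middle line of the red lever's grip, 92 mm from the pivot; grip 22 mm wide (y), 14 mm thick, from 33 to 117 mm from the pivot. With the lever home this point is 92 mm to -x of the pivot and 10 mm above it. Its attitude turns with the lever and equals the fixture's at joint 0. Pushing it over takes some 5 to 10 N.
- lever (a joint): Red lever's angle, rad: 0 = home, lying away from the hook; grows as it rises, 1.5 upright, stop at 1.9. Stays where left (friction 0.08 N m). The loop's pin on it is, at angle a, at x = -22 cos(a - 0.209), z = 22 sin(a - 0.209) mm from the pivot. With the loop on the hook it is taut at about a = 1.0; dead centre 0.1 to 0.3, beyond it snaps home. Its friction needs about 4 N at the loop.
- loop_handle (a point): Middle of the loop's black cross handle, a round bar 13 mm thick, 50 mm long, along the fixture's y axis; its flat ends can be pinched from above. The loop's crossbar (8 mm thick, goes under the lip) lies 18 mm nearer the pin along the loop and 9 mm below the handle square to it; crossbar to pin 106 mm. The handle can be led anywhere in the plane: the lever follows.
- loop (a joint): Angle of the loop on the lever, rad. Loop's elevation above the fixture's +x = this minus the lever's angle (0: level, pointing to the hook; positive: raised). Stays where left (friction 0.07 N m, more than its weight), so it lifts as the lever is thrown back, unless its bar is already under the lip.
- jaw (a joint): How far the blue jaw with the hook is drawn in towards the lever, m: 0 = free (spring 18 N per mm, 12 mm of travel); 4 to 7 mm when latched.
- bin_center (a point): Middle of a yellow open bin 150 x 110 x 80 mm, loose; leave alone.
- case_center (a point): Middle of a black gauge case 90 x 200 x 30 mm, loose; leave alone.
- driver: Screwdriver lying on the bench beyond the fixture, loose; leave alone.
- block_center (a point): Middle of a steel block 50 x 35 x 30 mm, loose; leave alone.

How it is judged:
By the outcome, as a careful person would: the job done as asked, in the order asked, and still so for the second after the job is handed in, with the robot touching nothing.
It also fails if it takes over 72 s, if anything falls off the work surface, if the arm or the gripper's body presses on something with over 40 N, if the wrist force passes 120 N, or if a joint passes its speed limit or range.

## Working session

There is one attempt and no reset: what is moved stays moved. The work goes in short steps, Python scripts to look and compute and a shell command to move; the robot and the scene stay as the last step left them, time stands still between calls to the robot, and variables do not carry over. Pictures are saved under pics/ and viewed, at most 10 in all, crops included, and the job is handed in when it is done.

```bash
ls; mkdir -p pics; python3 - <<'E'
from bench import *
import cv2
print(observe(), pinch_z)
for n in("side","top"):
    im=capture(n); cv2.imwrite(f"pics/{n}0.png",im); m=camera_model(n); print(n,m)
E
```

```text
pics
{'t': 0.0, 'qpos': array([ 6.57761105e+01,  1.64573097e+01,  9.04233674e+01,  1.65028548e-04,
        7.32580168e+01, -8.59502622e+00]), 'joint_velocities': array([-0.01493132,  0.05200222,  0.04951572,  0.00489358, -0.12192323,
        0.03131749]), 'joint_efforts': array([-8.39709319e-04, -4.05982125e+01, -2.92628413e+01, -1.60661684e-04,
        5.77808896e-03, -3.81326501e-06]), 'tcp_pos': array([181.5218056, 649.3718669, 198.5969536]), 'orientation': array([-1.79862887e+02, -2.08838664e-02,  1.64371064e+02]), 'ft_force': array([-0.05989799, -0.03480469, -0.2255569 ]), 'ft_torque': array([-0.0430025 ,  0.02882495,  0.00066034]), 'grasp_force': 0.0, 'opening': 0.9971783650691415} -18.700000000000003
side {'K': array([[570.28570408,   0.        , 317.12246298],
       [  0.        , 570.28570408, 237.51486216],
       [  0.        ,   0.        ,   1.        ]]), 'dist_coeffs': array([-0.09165113,  0.        ,  0.        ,  0.        ,  0.        ]), 'cam_to_world': array([[-9.99504760e-01,  2.18892174e-02, -2.26074485e-02,
         5.42484204e+02],
       [-3.13620809e-02, -7.51811859e-01,  6.58631421e-01,
         8.57009669e+02],
       [-2.57962151e-03,  6.59014257e-01,  7.52126023e-01,
         1.08963821e+03],
       [ 0.00000000e+00,  0.00000000e+00,  0.00000000e+00,
         1.00000000e+00]])}
top {'K': array([[525.53259276,   0.        , 320.53740212],
       [  0.        , 525.53259276, 239.66956281],
       [  0.        ,   0.        ,   1.        ]]), 'dist_coeffs': array([0.0519459, 0.       , 0.       , 0.       , 0.       ]), 'cam_to_world': array([[-5.16425292e-03,  9.88978036e-01, -1.47972208e-01,
         4.39830275e+02],
       [-9.99798893e-01, -7.97391001e-03, -1.84008034e-02,
        -4.48941176e+01],
       [-1.93779075e-02,  1.47847424e-01,  9.88820325e-01,
         1.05910296e+03],
       [ 0.00000000e+00,  0.00000000e+00,  0.00000000e+00,
         1.00000000e+00]])}
```

View pics/side0.png

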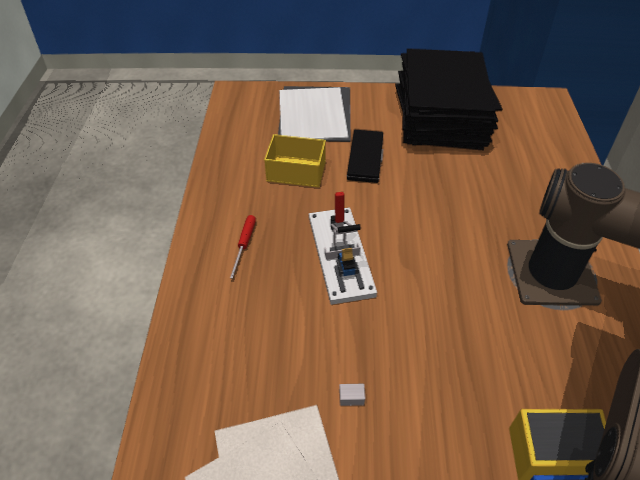

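View pics/top0.png

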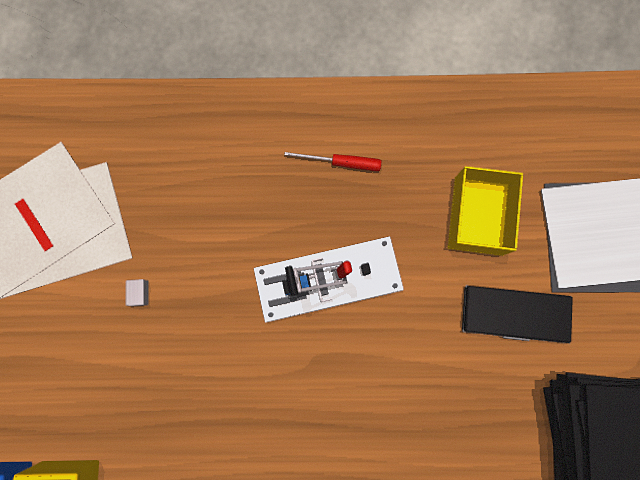

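The side view shows the fixture at about (343,255), with the red lever upright at (340,205) and the handle at (345,229). In the top view the plate centre is about (328,280), the hook end is to the left, the handle is at (292,281) and the lever at (345,268).

```bash
cat >h.py <<'E'
import numpy as np,cv2
from bench import *
def ray(n,uv):
    m=camera_model(n); T=m["cam_to_world"]
    p=cv2.undistortPoints(np.array([[uv]],float),m["K"],m["dist_coeffs"])[0,0]
    return T[:3,3],T[:3,:3]@np.array([p[0],-p[1],-1])
def onz(n,uv,z):
    o,d=ray(n,uv); return o+d*(z-o[2])/d[2]
def proj(n,P):
    m=camera_model(n); T=np.linalg.inv(m["cam_to_world"]); c=T[:3,:3]@np.asarray(P,float)+T[:3,3]
    return cv2.projectPoints(np.array([[c[0],-c[1],-c[2]]]),np.zeros(3),np.zeros(3),m["K"],m["dist_coeffs"])[0].ravel()
def rot(yaw): c,s=np.cos(yaw),np.sin(yaw); return np.array([[c,-s,0],[s,c,0],[0,0,1]])
def onfix(n,uv,O,yaw,y=0):
    "ray onto fixture plane y; returns fixture coords"
    o,d=ray(n,uv); R=rot(yaw); o=R.T@(o-O); d=R.T@d; return o+d*(y-o[1])/d[1]
E
python3 - <<'E'
from h import *
for n,roi in(("top",(240,410,230,330)),("side",(300,385,200,310))):
    im=cv2.imread(f"pics/{n}0.png"); x0,x1,y0,y1=roi
    hsv=cv2.cvtColor(im,cv2.COLOR_BGR2HSV); m=np.zeros(im.shape[:2],np.uint8)
    m[y0:y1,x0:x1]=((hsv[...,1]<45)&(hsv[...,2]>130))[y0:y1,x0:x1]*255
    c=max(cv2.findContours(m,0,2)[0],key=cv2.contourArea); h=cv2.convexHull(c)
    q=cv2.approxPolyDP(h,6,True)[:,0]; print(n,q.tolist())
    P=np.array([onz(n,p.astype(float),20)[:2] for p in h[:,0]],np.float32); print(cv2.minAreaRect(P)); print(np.round([onz(n,p.astype(float),20) for p in q]).tolist())
    cv2.imwrite(f"pics/{n}0c.png",cv2.resize(im[y0-30:y1+10,x0:x1],None,fx=5 if n=="top" else 4.0,fy=5 if n=="top" else 4.0,interpolation=2)[:600,:800])
E
```

```text
top [[389, 236], [402, 290], [265, 321], [254, 268]]
((517.5111694335938, -39.1741943359375), (109.80756378173828, 278.7265625), 12.745522499084473)
[[602.0, -162.0, 20.0], [494.0, -185.0, 20.0], [435.0, 84.0, 20.0], [539.0, 107.0, 20.0]]
side [[309, 213], [334, 210], [357, 232], [376, 292], [330, 299]]
((516.2301635742188, -39.393951416015625), (110.51165008544922, 278.5164794921875), 12.766746520996094)
[[598.0, -163.0, 20.0], [534.0, -176.0, 20.0], [475.0, -101.0, 20.0], [434.0, 83.0, 20.0], [539.0, 106.0, 20.0]]
```

View pics/top0c.png

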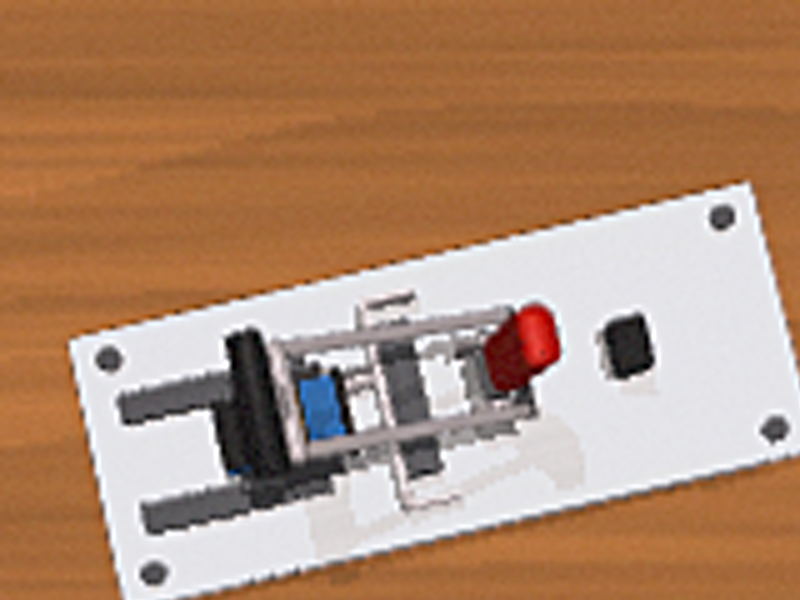

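View pics/side0c.png

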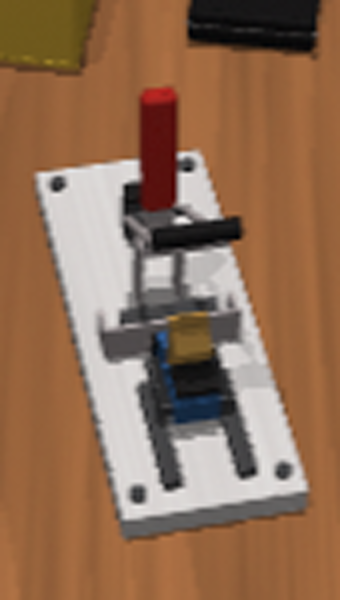

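Crops: handle centre is at (291.6,280.4) in the top view and (349.2,227.8) in the side view. The lever tip is at (339.5,193.8) in the side view and (347,267) in the top view. The brass ramp top is at about (347,250) in the side view.

```bash
cat >>h.py <<'E'
YAW=np.radians(102.75); O=np.array([514.8,-29.5,0])
def tri(a,b):
    (o1,d1),(o2,d2)=ray("top",a),ray("side",b)
    s=np.linalg.lstsq(np.c_[d1,-d2],o2-o1,rcond=None)[0]; p,q=o1+s[0]*d1,o2+s[1]*d2
    return (p+q)/2,np.linalg.norm(p-q)
def tofix(P): return rot(YAW).T@(np.asarray(P)-O)
def toworld(f): return rot(YAW)@np.asarray(f,float)+O
E
python3 - <<'E'
from h import *
for nm,a,b in(("handle",(291.6,280.4),(349.2,227.8)),("tip",(347.,267.),(339.5,193.8))):
    P,e=tri(a,b); print(nm,P,e,tofix(P), onfix("side",b,O,YAW))
# geometric handle prediction: a lever angle, e elevation
for a in(1.3,1.4,1.5,1.6,1.7):
    t=-30-117*np.cos(a)+10*np.sin(a); z=65+117*np.sin(a)+10*np.cos(a); print(a,'tip',t,z,'pin',-30-22*np.cos(a-.209),65+22*np.sin(a-.209))
im=cv2.imread("pics/side0.png"); h=cv2.cvtColor(im,cv2.COLOR_BGR2HSV)
m=((h[...,0]>15)&(h[...,0]<32)&(h[...,1]>120)&(h[...,2]>90)); ys,xs=np.nonzero(m[235:270,330:365]); print('brass',xs.min()+330,xs.max()+330,ys.min()+235,ys.max()+235)
for dz in(-9,0,9): print(dz,proj("side",toworld((60,0,65+dz+24))),proj("side",toworld((64,0,65+dz+7.5))),proj("side",toworld((50,0,65+dz+24))))
E
```

```text
handle [502.39374272  21.14402838 169.78016081] 2.4131705785428075 [ 52.13329333   0.92334061 169.78016081] [ 59.91876055   0.         178.13169612]
tip [523.85964558 -72.55194629 180.78025698] 1.526490233533318 [-43.98982574   0.66519838 180.78025698] [-38.1741026    0.         186.30745184]
1.3 tip -51.66178109490479 180.41129598005745 pin -40.155167195051085 84.51595704136895
1.4 tip -40.0316584194436 181.99728983765226 pin -38.15608898759801 85.43228358325086
1.5 tip -28.301302729080696 182.41428544935138 pin -36.07551783502542 86.1444575015839
1.6 tip -16.58791986033416 181.6581163328432 pin -33.93424211654445 86.64536298998951
1.7 tip -5.008546062898931 179.73633787998358 pin -31.753656751322513 86.92999516640486
brass 342 352 248 258
-9 [347.50140632 256.6530724 ] [347.62029962 262.50837195] [346.52608979 253.34789373]
0 [347.65044377 254.14642873] [347.76907639 260.05139802] [346.66917092 250.83627508]
9 [347.800941   251.61331668] [347.91930457 257.56861695] [346.81364348 248.29830183]
```

```bash
python3 -m inch '[[0,0,-1.7,0.179,0],[0,0,-1.7,0.179,0],[0,0,-1.7,0.179,0],[0,0,-1.7,0.179,0],[0,0,-1.7,0.179,0],[0,0,-1.7,0.179,0],[-4.88,1.245,0,0,0],[-4.88,1.245,0,0,0],[-4.88,1.245,0,0,0],[-4.88,1.245,0,0,0],[-4.88,1.245,0,0,0],[-4.88,1.245,0,0,0],[-4.88,1.245,0,0,0],[-4.88,1.245,0,0,0],[-4.88,1.245,0,0,0],[-4.88,1.245,0,0,0],[-4.88,1.245,0,0,0],[-4.88,1.245,0,0,0],[-4.88,1.245,0,0,0],[-4.88,1.245,0,0,0]]' 25
cat >>h.py <<'E'
def st():
    s=observe(); print('t',round(s['t'],2),'fix',tofix(s['tcp_pos']).round(1),'rpy',np.round(s['orientation'],1),'F',(rot(YAW).T@s['ft_force']).round(1),'T',(rot(YAW).T@s['ft_torque']).round(2),'op',round(s['opening'],3),'gf',round(s['grasp_force'],1))
E
python3 -c "
from h import *
st()"
```

```text
t: 2.6
tcp_pos: [503.8, 21.1, 301.6]
orientation: [-180.0, -0.0, 102.8]
ft_force: [0.6, 0.8, 0.2]
opening: 1.0
grasp_force: 0.0
t 2.6 fix [ 51.8  -0.4 301.6] rpy [-180.    -0.   102.8] F [ 0.6 -0.8  0.2] T [-0.05 -0.04  0.01] op 1.0 gf 0.0
```

```bash
python3 -m inch '[[0.03,-0.1,2,0,0],[0,0,2,0,0],[0,0,2,0,0],[0,0,2,0,0],[0,0,2,0,0],[0,0,2,0,0],[0,0,1.4,0,0],[0,0,1,0,0],[0,0,0.6,0,0],[0,0,0.4,0,0],[0,0,0,0,0]]'
python3 -c "
from h import *
st()
a=capture('top')[200:340,230:400];b=capture('side')[150:310,290:400]
a=cv2.resize(a,(510,420),interpolation=2);b=cv2.resize(b,(289,420),interpolation=2)
cv2.imwrite('pics/g1.png',np.hstack([a,b]))"
```

```text
t: 3.98
tcp_pos: [502.6, 22.6, 148.1]
orientation: [180.0, 0.0, 102.8]
ft_force: [-0.0, -0.3, -0.0]
opening: 0.994
grasp_force: 0.0
t 3.98 fix [ 53.5   0.4 148.1] rpy [180.    0.  102.8] F [-0.3  0.1 -0. ] T [-0.02 -0.01  0.05] op 0.994 gf 0.0
```

View pics/g1.png

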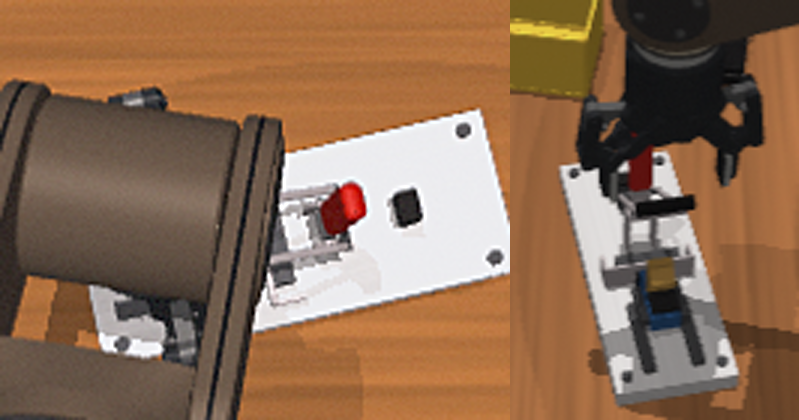

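```bash
python3 - <<'E'
from h import *
for p in((53.5,-45,148),(53.5,-45,161),(53.5,45,161),(53.5,0.4,148),(52,0,170),(45,-45,161),(45,-45,176)): print(p,proj('side',toworld(p)).round(1),proj('top',toworld(p)).round(1))
b=capture('side')[170:250,320:400]
cv2.imwrite('pics/g2.png',cv2.resize(b,(560,560),interpolation=2))
E
```

```text
(53.5, -45, 148) [328.  237.8] [286.  256.5]
(53.5, -45, 161) [328.1 233.9] [285.3 255.7]
(53.5, 45, 161) [368.2 228. ] [296.8 307. ]
(53.5, 0.4, 148) [348.2 234.8] [291.6 281.9]
(52, 0, 170) [348.2 227.7] [291.5 280.6]
(45, -45, 161) [327.3 231. ] [290.1 254.5]
(45, -45, 176) [327.4 226.4] [289.5 253.5]
```

View pics/g2.png

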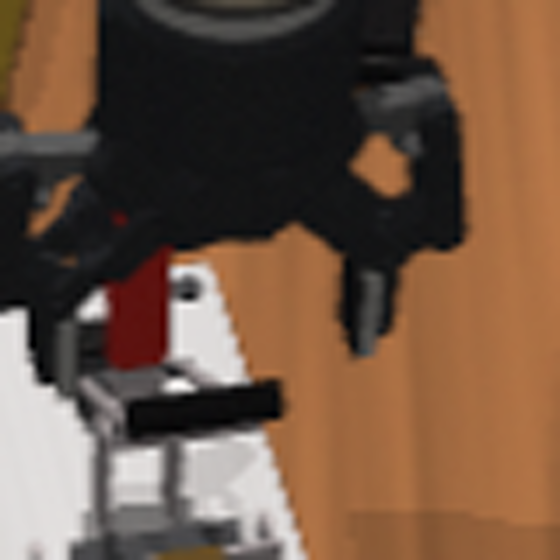

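The fingertips appear at side-view pixels (372,220) and (328,225), about 8 px higher than predicted, with the handle at (349.5,228). I'll check the gripper's height before closing.

```bash
python3 - <<'E'
from h import *
for z in(161,190,200,220,240): print(z,[proj('top',toworld((53.5,y,z))).round(1).tolist() for y in(-50,0,50)],[proj('side',toworld((53.5,y,z))).round(1).tolist() for y in(-50,0,50)])
b=capture('top')[215:325,250:330]
cv2.imwrite('pics/g3.png',cv2.resize(b,(436,600),interpolation=2))
print(observe()['qpos'].round(2), observe()['joint_velocities'].round(2))
E
```

```text
161 [[284.7, 252.8], [291.0, 281.1], [297.4, 309.9]] [[325.8, 234.2], [348.2, 230.9], [370.4, 227.7]]
190 [[283.2, 250.7], [289.7, 279.9], [296.3, 309.6]] [[325.9, 225.2], [348.7, 221.9], [371.3, 218.7]]
200 [[282.6, 249.9], [289.2, 279.5], [295.9, 309.5]] [[326.0, 222.0], [348.9, 218.7], [371.6, 215.5]]
220 [[281.5, 248.3], [288.2, 278.5], [295.1, 309.3]] [[326.1, 215.6], [349.3, 212.3], [372.2, 209.0]]
240 [[280.3, 246.7], [287.2, 277.6], [294.2, 309.1]] [[326.2, 208.9], [349.7, 205.6], [372.9, 202.4]]
[ -8.99  -2.69 116.91  -0.    65.72 -21.82] [-0.05 -0.05 -0.03 -0.02 -0.08  0.01]
```

View pics/g3.png

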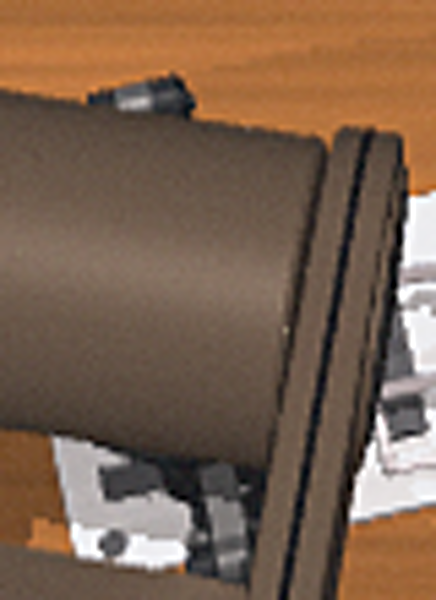

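The top view shows the gripper in line with the handle along x (knuckles at (280,232) and (291,311)). So it is the height that differs. I'll lower 25 mm with the fingers straddling the handle, which is clear either way, and measure again.

```bash
python3 -m inch '[[0,0,0.5,0,0],[0,0,0.5,0,0],[0,0,0.5,0,0],[0,0,0.5,0,0],[0,0,0.5,0,0],[0,0,0,0,0]]'
python3 - <<'E'
from h import *
st()
b=capture('side')[170:250,320:400]
cv2.imwrite('pics/g4.png',cv2.resize(b,(560,560),interpolation=2))
E
```

```text
t: 4.92
tcp_pos: [502.0, 22.8, 122.3]
orientation: [-179.9, -0.0, 102.8]
ft_force: [0.9, -1.1, 0.5]
opening: 0.996
grasp_force: 0.0
t 4.92 fix [ 53.8   0.9 122.3] rpy [-179.9   -0.   102.8] F [-1.2 -0.6  0.5] T [-0.03  0.02  0.  ] op 0.996 gf 0.0
```

View pics/g4.png

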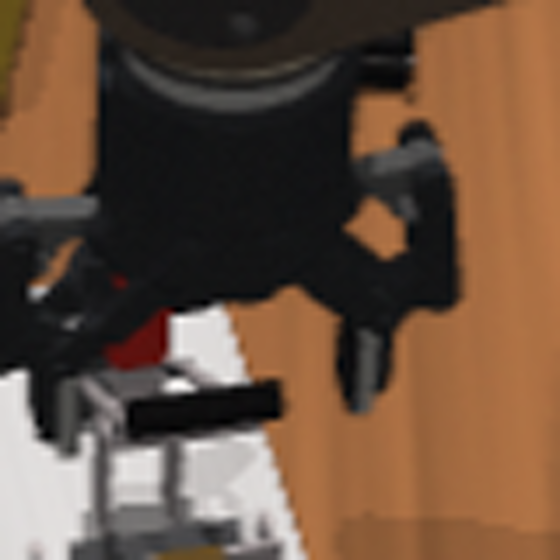

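The tips are now at (371,229) and (329,235), so the pads straddle the handle at mid-pad height. Closing.

```bash
python3 -m inch '[[0,0,0,0,60],[0,0,0,0,90],[0,0,0,0,110],[0,0,0,0,130],[0,0,0,0,130],[0,0,0,0,130]]' 25
python3 -c "
from h import *
st()"
```

```text
t: 5.72
tcp_pos: [503.0, 22.9, 123.5]
orientation: [179.9, -0.0, 102.8]
ft_force: [1.7, 1.4, 1.9]
opening: 0.575
grasp_force: 26.3
t 5.72 fix [ 53.7  -0.  123.5] rpy [179.9  -0.  102.8] F [ 1.  -2.   1.9] T [-0.22 -0.22 -0.04] op 0.575 gf 26.3
```

```bash
cat >>h.py <<'E'
def link(cx,cz):
    "crossbar (fixture x,z) -> lever angle, loop elevation, handle x,z"
    v=np.array([cx+30,cz-65]); d=np.hypot(*v)
    th=np.arctan2(v[1],v[0])+np.arccos((d*d+22**2-106**2)/(44*d))
    pin=np.array([-30+22*np.cos(th),65+22*np.sin(th)]); a=np.pi-th+.209
    e=np.arctan2(cz-pin[1],cx-pin[0]); c,s=np.cos(e),np.sin(e)
    return a,e,np.array([cx+18*c-9*s,cz+18*s+9*c])
E
python3 - <<'E'
from h import *
h0=np.array([52.1,169.8])
for c in[(43.9,151.6),(58,140),(71.5,115),(71.5,100),(71.5,90),(71.5,80),(71.5,74),(71.5,65),(71.5,56),(60,74),(60,65),(60,56)]:
    a,e,h=link(*c); print(c,round(a,2),round(np.degrees(e),1),h.round(1),'shift cm',((h-h0)/10).round(2))
E
```

```text
(43.9, 151.6) 1.37 38.8 [ 52.3 169.9] shift cm [0.02 0.01]
(58, 140) 1.61 30.2 [ 69.  156.8] shift cm [ 1.69 -1.3 ]
(71.5, 115) 1.75 15.3 [ 86.5 128.4] shift cm [ 3.44 -4.14]
(71.5, 100) 1.61 7.2 [ 88.2 111.2] shift cm [ 3.61 -5.86]
(71.5, 90) 1.58 1.9 [89.2 99.6] shift cm [ 3.71 -7.02]
(71.5, 80) 1.58 -3.6 [90.  87.9] shift cm [ 3.79 -8.19]
(71.5, 74) 1.61 -6.9 [90.4 80.8] shift cm [ 3.83 -8.9 ]
(71.5, 65) 1.68 -11.9 [91.  70.1] shift cm [ 3.89 -9.97]
(71.5, 56) 1.79 -17.0 [91.3 59.3] shift cm [  3.92 -11.05]
(60, 74) 0.98 -3.4 [78.5 81.9] shift cm [ 2.64 -8.79]
(60, 65) 1.05 -8.9 [79.2 71.1] shift cm [ 2.71 -9.87]
(60, 56) 1.18 -14.8 [79.7 60.1] shift cm [  2.76 -10.97]
```

```bash
python3 -m inch '[[0.34,0,0.26,0,130],[0.34,0,0.26,0,130],[0.34,0,0.26,0,130],[0.34,0,0.26,0,130],[0.33,0,0.26,0,130],[0.35,0,0.57,0,130],[0.35,0,0.57,0,130],[0.35,0,0.57,0,130],[0.35,0,0.57,0,130],[0.35,0,0.57,0,130],[0,0,0,0,130],[0,0,0,0,130]]'
python3 - <<'E'
from h import *
st()
t=cv2.resize(capture('top')[200:330,230:400],(510,390),interpolation=2)
b=cv2.resize(capture('side')[190:280,320:385],(282,390),interpolation=2)
cv2.imwrite('pics/g5.png',np.hstack([t,b]))
a,e,h=link(71.5,115)
for p in((h[0],25,h[1]),(h[0],-25,h[1]),(71.5,0,115)):print(proj('side',toworld(p)).round(1),proj('top',toworld(p)).round(1))
T=(-30-117*np.cos(a)+10*np.sin(a),0,65+117*np.sin(a)+10*np.cos(a)); print('tip',proj('side',toworld(T)).round(1),proj('top',toworld(T)).round(1))
E
```

```text
t: 7.22
tcp_pos: [495.1, 56.7, 81.3]
orientation: [179.9, -0.0, 102.8]
ft_force: [5.7, 2.5, 0.6]
opening: 0.577
grasp_force: 27.2
t 7.22 fix [88.4  0.2 81.3] rpy [179.9  -0.  102.8] F [ 1.1 -6.1  0.6] T [-0.83  0.18 -0.  ] op 0.577 gf 27.2
[362.1 250.1] [277.2 300.5]
[339.9 253.5] [271.2 272.9]
[349.3 250.6] [283.1 285.2]
tip [343.1 208.2] [321.1 273.2]
```

View pics/g5.png

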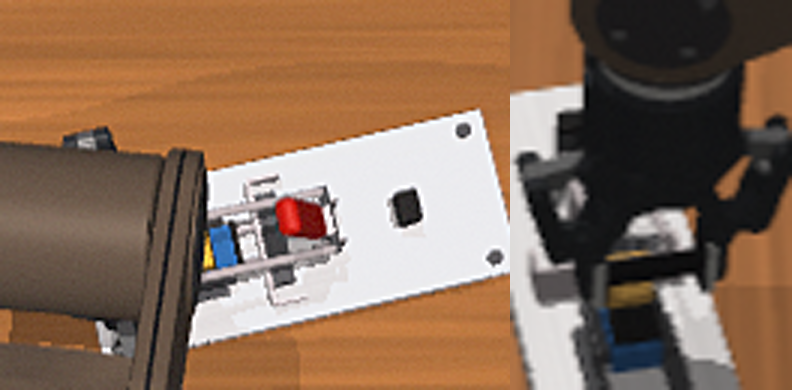

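The handle is held, at side-view pixel ~(353,251), which matches the 251.8 predicted. The lever tip at top-view (326,272) puts the bar about 1.5 mm short of plan, so I'll add 1 mm in x and descend.

```bash
python3 -m inch '[[0.1,0.1,0,0,130],[0.06,0,0.5,0,130],[0.06,0,0.5,0,130],[0.05,0,0.5,0,130],[0.05,0,0.5,0,130],[0.05,0,0.5,0,130],[0.04,0,0.5,0,130],[0.02,0,0.5,0,130],[0.02,0,0.3,0,130],[0,0,0,0,130],[0,0,0,0,130]]'
python3 - <<'E'
from h import *
st()
im=capture('top'); h=cv2.cvtColor(im,cv2.COLOR_BGR2HSV)
m=((h[...,0]<8)|(h[...,0]>172))&(h[...,1]>150)&(h[...,2]>60); ys,xs=np.nonzero(m[240:310,290:400]); print('red',xs.min()+290,xs.max()+290,ys.mean()+240)
for a in(1.4,1.5,1.6,1.7): print(a,[proj('top',toworld((-30-r*np.cos(a)+10*np.sin(a),0,65+r*np.sin(a)+10*np.cos(a)))).round(1).tolist() for r in(33,117)])
E
```

```text
t: 8.7
tcp_pos: [493.9, 62.1, 42.7]
orientation: [-179.9, -0.2, 102.8]
ft_force: [2.0, 4.4, 1.0]
opening: 0.573
grasp_force: 27.9
t 8.7 fix [94.   0.1 42.7] rpy [-179.9   -0.2  102.8] F [ 3.9 -2.9  1. ] T [-0.46 -0.53  0.03] op 0.573 gf 27.9
red 322 338 272.659217877095
1.4 [[335.8, 273.6], [344.6, 267.5]]
1.5 [[334.0, 274.1], [337.8, 269.1]]
1.6 [[332.2, 274.5], [330.9, 270.7]]
1.7 [[330.5, 275.0], [324.2, 272.4]]
```

```bash
cat >chk.py <<'E'
import sys; from h import *
s=observe(); F=rot(YAW).T@s['ft_force']; p=tofix(s['tcp_pos']); print(round(s['t'],2),p.round(1),F.round(1),round(s['grasp_force'],1))
ax,lim=int(sys.argv[1]),float(sys.argv[2]); sys.exit(int(F[ax]>lim if lim>0 else F[ax]<lim))
E
I="python3 -m inch"; C="python3 chk.py 2 5"
{ $I '[[0.02,0.03,0.1,0,130],[0,0,0.1,0,130]]' >/dev/null; $C; } && { $I '[[0,0,0.1,0,130],[0,0,0.05,0,130]]' >/dev/null; $C; } && { $I '[[0.01,0,0.1,0,130],[0,0,0.05,0,130]]' >/dev/null; $C; } && { $I '[[0,0,0.1,0,130],[0,0,0.05,0,130]]' >/dev/null; $C; } && { $I '[[0.01,0,0.1,0,130],[0,0,0.05,0,130]]' >/dev/null; $C; }
```

```text
9.0 [93.9  0.1 40.8] [ 5.8 -2.7  2.3] 27.9
9.25 [93.8  0.1 39.3] [ 5.2 -2.4  1.4] 27.9
9.5 [93.7  0.1 37.8] [ 4.6 -2.   1.7] 27.9
9.75 [93.6  0.1 36.4] [ 5.1 -1.2  2.3] 28.0
10.0 [93.5  0.  35. ] [ 5.5 -1.7  0.8] 28.0
```

```bash
I="python3 -m inch"; C="python3 chk.py 2 4.5"
{ $I '[[0.02,0,0.1,0,130],[0,0,0,0,130]]' >/dev/null; $C; } && { $I '[[0.02,0,0.1,0,130],[0,0,0,0,130]]' >/dev/null; $C; } && { $I '[[0.02,0,0.1,0,130],[0,0,0,0,130]]' >/dev/null; $C; } && { $I '[[0.02,0,0.1,0,130],[0,0,0,0,130]]' >/dev/null; $C; } && { $I '[[0.02,0,0.1,0,130],[0,0,0,0,130]]' >/dev/null; $C; } && { $I '[[0.02,0,0.1,0,130],[0,0,0,0,130]]' >/dev/null; $C; } && { $I '[[0.02,0,0.1,0,130],[0,0,0,0,130]]' >/dev/null; $C; }
```

```text
10.25 [93.4  0.  34. ] [ 4.4 -0.3  0.9] 27.9
10.5 [93.4 -0.1 33.1] [4.6 1.2 1.2] 27.9
10.75 [93.3 -0.2 32.2] [1.4 1.7 1.4] 27.9
11.0 [93.3 -0.3 31.3] [0.6 3.1 0.9] 27.9
11.25 [93.4 -0.4 30.3] [-1.8  4.   0.6] 27.9
11.5 [93.6 -0.4 29.3] [-3.3  2.9  0.5] 27.9
11.75 [93.7 -0.5 28.4] [-2.8  4.2  1.5] 28.0
```

```bash
I="python3 -m inch"; C="python3 chk.py 2 4.5"
{ $I '[[0,-0.05,0.1,0,130],[0,0,0,0,130]]' >/dev/null; $C; } && { $I '[[0.01,0,0.1,0,130],[0,0,0,0,130]]' >/dev/null; $C; } && { $I '[[0,0,0.1,0,130],[0,0,0,0,130]]' >/dev/null; $C; } && { $I '[[0.01,0,0.1,0,130],[0,0,0,0,130]]' >/dev/null; $C; } && { $I '[[0,0,0.1,0,130],[0,0,0,0,130]]' >/dev/null; $C; } && { $I '[[0.01,0,0.1,0,130],[0,0,0,0,130]]' >/dev/null; $C; } && { $I '[[0,0,0.1,0,130],[0,0,0,0,130]]' >/dev/null; $C; }
```

```text
12.0 [93.8 -0.5 27.6] [-3.2  3.3  0.8] 28.0
12.25 [94.  -0.5 26.6] [-4.3  3.2 -0.3] 28.0
12.5 [94.1 -0.4 25.6] [-4.1  3.3  1.4] 28.0
12.75 [94.3 -0.4 24.6] [-3.7  3.6  1.5] 28.0
13.0 [94.4 -0.4 23.6] [-4.3  1.5  1.1] 28.0
13.25 [94.5 -0.4 22.8] [-3.4  3.8  2.7] 28.2
13.5 [94.5 -0.5 22.2] [-2.9  5.   5.2] 28.4
```

Upward contact is building softly at TCP z ≈ 22.5, which fits the sprung ledge. I'll ease up slightly and draw back in small guarded steps.

```bash
I="python3 -m inch"; C="python3 chk.py 0 8"
{ $I '[[0,0,-0.06,0,130],[0,0,0,0,130]]' >/dev/null; $C; } && { $I '[[-0.1,0,0,0,130],[0,0,0,0,130]]' >/dev/null; $C; } && { $I '[[-0.1,0,-0.01,0,130],[0,0,0,0,130]]' >/dev/null; $C; } && { $I '[[-0.1,0,-0.01,0,130],[0,0,0,0,130]]' >/dev/null; $C; } && { $I '[[-0.1,0,-0.01,0,130],[0,0,0,0,130]]' >/dev/null; $C; } && { $I '[[-0.1,0,-0.01,0,130],[0,0,0,0,130]]' >/dev/null; $C; } && { $I '[[-0.1,0,-0.01,0,130],[0,0,0,0,130]]' >/dev/null; $C; }
```

```text
13.75 [94.6 -0.5 22.6] [-3.9  3.7  3. ] 28.2
14.0 [94.5 -0.4 22.4] [3.3 3.7 5.3] 28.3
14.25 [94.5 -0.4 22.3] [6.8 1.5 4.7] 28.4
14.5 [94.4 -0.3 22.2] [9.4 2.3 2.8] 28.4
```

```bash
python3 - <<'E'
from h import *
st()
im=capture('top'); h=cv2.cvtColor(im,cv2.COLOR_BGR2HSV)
m=((h[...,0]<8)|(h[...,0]>172))&(h[...,1]>150)&(h[...,2]>60); ys,xs=np.nonzero(m[240:310,290:400]); print('red',xs.min()+290,xs.max()+290,ys.mean()+240)
for a in(1.6,1.7,1.8,1.9): print(a,[proj('top',toworld((-30-r*np.cos(a)+k*np.sin(a),0,65+r*np.sin(a)+k*np.cos(a)))).round(1).tolist() for r,k in((33,10),(117,17),(117,3))])
for x in(70,72,74,76):
  for z in(58,62,66): print(x,z,link(x,z)[0].round(2),end=' ')
b=np.hstack([cv2.resize(im[225:310,255:345],(400,378),interpolation=2),cv2.resize(capture('side')[215:290,320:385],(328,378),interpolation=2)])
cv2.imwrite('pics/g6.png',b)
E
```

```text
t 14.5 fix [94.4 -0.3 22.2] rpy [180.   -0.3 102.7] F [9.4 2.3 2.8] T [ 0.26 -1.24  0.03] op 0.575 gf 28.4
red 317 336 273.4259259259259
1.6 [[332.2, 274.5], [326.9, 271.7], [335.0, 269.8]]
1.7 [[330.5, 275.0], [320.2, 273.4], [328.2, 271.4]]
1.8 [[328.9, 275.4], [313.7, 275.1], [321.6, 273.1]]
1.9 [[327.4, 275.9], [307.6, 276.8], [315.2, 274.8]]
70 58 1.69 70 62 1.64 70 66 1.6 72 58 1.78 72 62 1.73 72 66 1.69 74 58 1.87 74 62 1.82 74 66 1.78 76 58 1.96 76 62 1.91 76 66 1.87
```

View pics/g6.png

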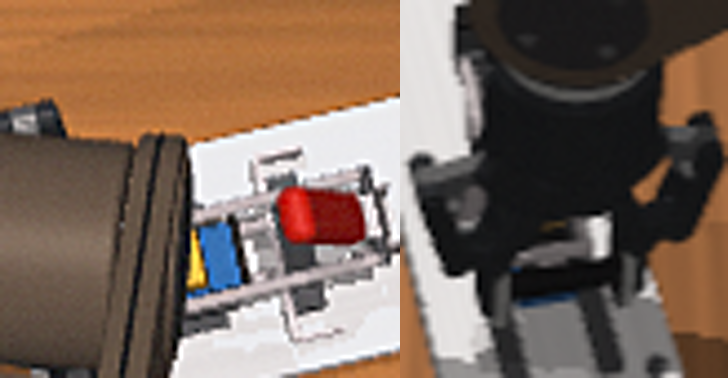

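The picture shows the fingers holding the handle at side-view ~(353,270) with the tips above the rails, and the crossbar just in front of the brass. I think it is sticking on the ledge, so I'll unload the ledge by 1 mm and pull again.

```bash
I="python3 -m inch"; C="python3 chk.py 0 11.5"
{ $I '[[0,0,-0.05,0,130],[0,0,-0.05,0,130],[0,0,0,0,130]]' >/dev/null; $C; } && { $I '[[-0.05,0,0,0,130],[0,0,0,0,130]]' >/dev/null; $C; } && { $I '[[-0.05,0,0,0,130],[0,0,0,0,130]]' >/dev/null; $C; }  && { $I '[[-0.05,0,0,0,130],[0,0,0,0,130]]' >/dev/null; $C; }
python3 - <<'E'
from h import *
for b in((72,61),(70,61),(72,66),(70,70)): h=link(*b)[2]; print(b,h.round(1),proj('side',toworld((h[0],0,h[1]))).round(1))
E
```

```text
14.97 [94.2 -0.2 22.8] [ 8.4 -0.1  1.5] 28.1
15.22 [93.8 -0.3 22.8] [7.9 0.8 1.2] 28.1
15.47 [93.3 -0.3 22.8] [8.5 1.1 2.9] 28.1
15.72 [92.8 -0.3 22.8] [8.1 1.  2.1] 28.1
(72, 61) [91.7 65.3] [350.4 271.3]
(70, 61) [89.7 65.3] [350.2 270.6]
(72, 66) [91.4 71.3] [350.5 269.6]
(70, 70) [89.2 76.1] [350.3 267.6]
```

```bash
I="python3 -m inch"; C="python3 chk.py 0 11.5"
{ $I '[[-0.1,0,0,0,130],[0,0,0,0,130]]' >/dev/null; $C; } && { $I '[[-0.1,0,-0.01,0,130],[0,0,0,0,130]]' >/dev/null; $C; } && { $I '[[-0.1,0,-0.01,0,130],[0,0,0,0,130]]' >/dev/null; $C; }  && { $I '[[-0.1,0,-0.01,0,130],[0,0,0,0,130]]' >/dev/null; $C; }  && { $I '[[-0.1,0,-0.01,0,130],[0,0,0,0,130]]' >/dev/null; $C; }  && { $I '[[-0.1,0,-0.01,0,130],[0,0,0,0,130]]' >/dev/null; $C; }  && { $I '[[-0.1,0,-0.01,0,130],[0,0,0,0,130]]' >/dev/null; $C; }
```

```text
15.97 [91.7 -0.3 22.8] [7.8 0.9 1.5] 28.1
16.23 [90.7 -0.3 22.9] [8.2 0.5 1.3] 28.1
16.48 [89.7 -0.3 23. ] [8.  1.2 1.2] 28.1
16.73 [88.7 -0.3 23. ] [8.  0.9 1.5] 28.1
16.98 [87.7 -0.2 23.1] [7.9 0.6 1.3] 28.1
17.23 [86.7 -0.3 23.2] [7.6 1.1 1.4] 28.1
17.48 [85.7 -0.2 23.3] [7.9 0.6 1. ] 28.1
```

```bash
I="python3 -m inch"; C="python3 chk.py 0 11"
{ $I '[[-0.1,0,-0.01,0,130],[0,0,0,0,130]]' >/dev/null; $C; } && { $I '[[-0.1,0,-0.01,0,130],[0,0,0,0,130]]' >/dev/null; $C; } && { $I '[[-0.1,0,-0.01,0,130],[0,0,0,0,130]]' >/dev/null; $C; }  && { $I '[[-0.1,0,-0.01,0,130],[0,0,0,0,130]]' >/dev/null; $C; }  && { $I '[[-0.1,0,-0.01,0,130],[0,0,0,0,130]]' >/dev/null; $C; }  && { $I '[[-0.1,0,-0.01,0,130],[0,0,0,0,130]]' >/dev/null; $C; }  && { $I '[[-0.1,0,-0.01,0,130],[0,0,0,0,130]]' >/dev/null; $C; }
```

```text
17.73 [84.8 -0.3 23.4] [9.4 0.8 0.4] 28.1
17.98 [83.9 -0.2 23.5] [8.6 0.5 1.6] 28.1
18.23 [83.1 -0.3 23.5] [9.  0.2 1.3] 28.1
18.48 [82.2 -0.2 23.6] [9.  0.  0.8] 28.1
18.73 [81.5 -0.2 23.7] [ 9.6 -0.1  1.9] 28.1
18.98 [80.8 -0.2 23.8] [11.  -0.2  1.2] 28.1
19.23 [80.6 -0.2 23.8] [13.9 -0.9  1.5] 28.1
```

```bash
I="python3 -m inch"; C="python3 chk.py 2 4.5"
{ $I '[[0.03,0,0,0,130],[0,0,0.04,0,130],[0,0,0,0,130]]' >/dev/null; $C; } && { $I '[[0,0,0.04,0,130],[0,0,0,0,130]]' >/dev/null; $C; } && { $I '[[0,0,0.04,0,130],[0,0,0,0,130]]' >/dev/null; $C; }  && { $I '[[0,0,0.04,0,130],[0,0,0,0,130]]' >/dev/null; $C; } && { $I '[[0,0,0.04,0,130],[0,0,0,0,130]]' >/dev/null; $C; }
```

```text
19.6 [80.6 -0.2 23.7] [12.6 -0.1  2.6] 28.3
19.85 [80.6 -0.2 23.5] [12.1  0.4  4. ] 28.4
20.1 [80.6 -0.2 23.3] [12.1  0.3  5.6] 28.5
```

The ledge is felt again at TCP z ≈ 23.6 with the bar against the throat, so it is seated. I'll relax, let go, rise and shut the fingers.

```bash
python3 -m inch '[[0.1,0,-0.04,0,130],[0,0,0,0,130],[0,0,0,0,100],[0,0,0,0,70],[0,0,0,0,40],[0,0,0,0,0],[0,0,0,0,0],[0,0,0,0,0]]'; python3 -c "
from h import *
st()"
python3 -m inch '[[0,0,-1,0,0],[0,0,-2,0,0],[0,0,-3,0,0],[0,0,-3,0,0],[0,0,-3,0,0],[0,0,-3,0,0],[0,0,0,0,255],[0,0,0,0,255],[0,0,0,0,255],[0,0,0,0,255],[0,0,0,0,255],[0,0,0,0,255]]'
python3 - <<'E'
from h import *
st()
im=capture('top'); h=cv2.cvtColor(im,cv2.COLOR_BGR2HSV)
m=((h[...,0]<8)|(h[...,0]>172))&(h[...,1]>150)&(h[...,2]>60); ys,xs=np.nonzero(m[240:310,290:420]); print('red top',xs.min()+290,xs.max()+290,ys.mean()+240)
for a in(.9,1.,1.1,1.2): print(a,proj('top',toworld((-30-117*np.cos(a)+3*np.sin(a),0,65+117*np.sin(a)+3*np.cos(a)))).round(1))
im=capture('side'); g=im.max(2); 
for b in((60,64.5),(60,70),(66,64.5)): hh=link(*b)[2]; print('handle pred',proj('side',toworld((hh[0],25,hh[1]))).round(1),proj('side',toworld((hh[0],-25,hh[1]))).round(1))
print(g[255:285,346:358:3].T)
E
```

```text
t: 21.1
tcp_pos: [498.0, 46.0, 23.8]
orientation: [180.0, 0.0, 102.8]
ft_force: [0.9, -0.2, -0.6]
opening: 1.001
grasp_force: 0.0
t 21.1 fix [77.3 -0.3 23.8] rpy [180.    0.  102.8] F [-0.4 -0.9 -0.6] T [0.01 0.03 0.01] op 1.001 gf 0.0
t: 22.6
tcp_pos: [497.9, 46.1, 173.6]
orientation: [-180.0, -0.0, 102.8]
ft_force: [-0.5, 0.0, 0.2]
opening: -0.002
grasp_force: 0.0
t 22.6 fix [ 77.4  -0.2 173.6] rpy [-180.    -0.   102.8] F [0.2 0.5 0.2] T [-0.02  0.04 -0.02] op -0.002 gf 0.0
red top 344 373 266.41764705882355
0.9 [378.4 260.9]
1.0 [373.2 261.8]
1.1 [367.6 262.8]
1.2 [361.5 263.9]
handle pred [359.9 264. ] [338.5 267.4]
handle pred [360.  262.1] [338.6 265.4]
handle pred [360.5 266.3] [339.1 269.7]
[[110 112 112 101  88  95  87  69  12  13  19  15  13  13  45  76  70  65
   65  66  77 115 114 115 114 126 141 142 142 142]
 [111 111 111  94  92  92  90  52  13  19  19  14   9  16  67  79  65  65
   66  64  94 115 116 116 128 144 144 144 143 144]
 [101 119  95  88 102  94  46  12  14  17  18  12  13  37  75  71  65  67
   66  77 115 115 114 115 141 142 141 141 142 142]
 [159 186 121  97 100  89  70  13  14  18  18  13  23  36  49  50  41  44
   39  50  61  93 101 102 143 143 143 142 142 142]]
```

Lever angle is ≈ 1.0 and the handle is at the predicted seat pixel, so the loop is on the hook. Now moving the shut fingers in front of the lever.

```bash
python3 -m inch '[[-2,0,0,0,255],[-2,0,0,0,255],[-2,0,0,0,255],[-2,0,0,0,255],[-1.5,0,0,0,255],[-0.7,0,1.3,0,255],[0,0,1.5,0,255],[0,0,1.5,0,255],[0,0,0,0,255]]' 
I="python3 -m inch"; C="python3 chk.py 0 3"; $C && { $I '[[-0.5,0,0,0,255],[-0.5,0,0,0,255],[0,0,0,0,255]]' >/dev/null; $C; } && { $I '[[-0.4,0,0,0,255],[-0.3,0,0,0,255],[0,0,0,0,255]]' >/dev/null; $C; } && { $I '[[-0.4,0,0,0,255],[-0.3,0,0,0,255],[0,0,0,0,255]]' >/dev/null; $C; }&& { $I '[[-0.4,0,0,0,255],[-0.3,0,0,0,255],[0,0,0,0,255]]' >/dev/null; $C; }&& { $I '[[-0.4,0,0,0,255],[-0.3,0,0,0,255],[0,0,0,0,255]]' >/dev/null; $C; }
```

```text
t: 23.82
tcp_pos: [519.0, -52.4, 128.3]
orientation: [-179.8, -0.1, 102.9]
ft_force: [-1.2, 0.7, -0.4]
opening: 0.002
grasp_force: 0.0
23.82 [-23.3   1.  128.3] [ 0.9  1.  -0.4] 0.0
24.2 [-35.2  -0.9 131.5] [-0.8  0.3 -0.5] 0.0
24.57 [-41.8  -0.5 130.9] [ 0.5 -0.3  0.4] 0.0
24.95 [-48.8  -0.5 130.8] [ 0.6  0.1 -0.2] 0.0
25.32 [-55.9  -0.5 130.9] [ 0.1 -0.1  0. ] 0.0
25.7 [-62.8  -0.5 130.8] [0.2 0.3 0.7] 0.0
```

```bash
I="python3 -m inch"; C="python3 chk.py 0 3";  { $I '[[-0.3,0,0,0,255],[0,0,0,0,255]]' >/dev/null; $C; } && { $I '[[-0.3,0,0,0,255],[0,0,0,0,255]]' >/dev/null; $C; } && { $I '[[-0.3,0,0,0,255],[0,0,0,0,255]]' >/dev/null; $C; }&& { $I '[[-0.3,0,0,0,255],[0,0,0,0,255]]' >/dev/null; $C; }&& { $I '[[-0.3,0,0,0,255],[0,0,0,0,255]]' >/dev/null; $C; }&& { $I '[[-0.3,0,0,0,255],[0,0,0,0,255]]' >/dev/null; $C; }
python3 - <<'E'
from h import *
im=capture('side'); h=cv2.cvtColor(im,cv2.COLOR_BGR2HSV)
m=((h[...,0]<8)|(h[...,0]>172))&(h[...,1]>150)&(h[...,2]>60); ys,xs=np.nonzero(m[170:250,320:365]); print('red side',xs.min()+320,xs.max()+320,ys.min()+170,ys.max()+170)
s=tofix(observe()['tcp_pos'])
print([proj('side',toworld((s[0]+11,0,z))).round(0).tolist() for z in(s[2],s[2]+10,s[2]+20,s[2]+30)])
print((im.max(2)[195:250:2,330:356:3]))
E
```

```text
25.95 [-65.8  -0.5 130.8] [ 0.1  0.4 -0.2] 0.0
26.2 [-68.3  -0.4 130.7] [ 0.7  0.  -0.5] 0.5
26.45 [-71.5  -0.4 130.6] [ 1.4 -0.6 -0.4] 0.7
26.7 [-74.7  -0.4 130.8] [ 2.   0.5 -0.5] 0.8
26.95 [-77.8  -0.5 130.8] [2.6 0.2 0.1] 0.9
27.2 [-80.8  -0.5 130.8] [2.3 0.4 0.1] 0.9
red side 331 341 189 218
[[336.0, 201.0], [336.0, 198.0], [336.0, 195.0], [336.0, 192.0]]
[[150  98 100  97 180 171 180 177 171]
 [157  97 100  98 176 173 180 178 171]
 [166  97 109  99 177 174 180 178 173]
 [162 109 114  98 177 174 181 177 173]
 [163 107 115  99 178 175 181 178 166]
 [163 104 115 113 179 176 181 180 166]
 [163 101 114 113 162 177 180 180 167]
 [164  98 114 113 192 206 207 180 167]
 [228 116 114 112 180  86 123 183 167]
 [228 137 115 112 169 225 219 186 166]
 [227 124 114 112 146 220 204 198 167]
 [187  65 116 105 178 204 204 199 147]
 [148  19 111 113 227 205 203 200 131]
 [146  40 101 112  98  70 202 200 188]
 [ 58  52 107 109 101 117 121 201 183]
 [145  31 119 116 106 104 110 120 160]
 [196  56 111 115 111 116 115 117 117]
 [137 111 102 116 113 117 112 118 117]
 [146 111  87 115 117 107 121 119 117]
 [149 121 103  91  76  94 119 145 117]
 [149 119 133 137 111  85 116 130 143]
 [148 120 116 120 110  90 118 130 143]
 [146 112 112 136 106  94 140 166 145]
 [145 102 119 121 110  95 119 118 145]
 [145 126 176 120 119  95 120 120 185]
 [146 136 186 131 107  57  51 118 172]
 [ 99  55 180  49  50  48  66 130 129]
 [ 57  50 137  48 167 201 204 194  92]]
```

```bash
python3 - <<'E'
from h import *
p0=tofix(observe()['tcp_pos'])
for a in np.r_[.86,.8:-.11:-.1]:
    r=92; c,s=np.cos(a),np.sin(a); k=8.7*min(1,a/.8) if a>0 else 0
    print(round(a,2),'tcp x %.1f z %.1f'%(-30-r*c+17*s+8.7,65+r*s+17*c-29))
E
```

```text
0.86 tcp x -68.4 z 116.8
0.8 tcp x -73.2 z 113.8
0.7 tcp x -80.7 z 108.3
0.6 tcp x -87.6 z 102.0
0.5 tcp x -93.9 z 95.0
0.4 tcp x -99.4 z 87.5
0.3 tcp x -104.2 z 79.4
0.2 tcp x -108.1 z 70.9
0.1 tcp x -111.1 z 62.1
0.0 tcp x -113.3 z 53.0
-0.1 tcp x -114.5 z 43.7
```

```bash
sed -i "s/^ax,lim/F=np.r_[F,np.linalg.norm(F)]; ax,lim/" chk.py
I="python3 -m inch"; C="python3 chk.py 3 14";  { $I '[[0.5,0,0.7,0,255],[0.5,0,0.7,0,255],[0,0,0,0,255]]' >/dev/null; $C; } && { $I '[[-0.2,0,0.17,0,255],[-0.23,0,0.17,0,255],[0,0,0,0,255]]' >/dev/null; $C; } && { $I '[[-0.4,0,0.27,0,255],[-0.37,0,0.27,0,255],[0,0,0,0,255]]' >/dev/null; $C; }&& { $I '[[-0.34,0,0.31,0,255],[-0.34,0,0.31,0,255],[0,0,0,0,255]]' >/dev/null; $C; }
```

```text
27.62 [-69.9   0.2 115.6] [ 0.3 -0.2  0.8] 0.1
28.0 [-7.47e+01 -1.00e-01  1.13e+02] [3.6 1.8 0.8] 1.3
28.38 [-83.1  -0.6 107.7] [ 2.1 -0.1  0.3] 0.9
28.75 [-90.2  -0.8 101.8] [1.9 1.4 0.2] 0.7
```

```bash
cat >>h.py <<'E'
def red(n,x0,x1,y0,y1):
    im=capture(n); h=cv2.cvtColor(im,cv2.COLOR_BGR2HSV)
    m=((h[...,0]<8)|(h[...,0]>172))&(h[...,1]>150)&(h[...,2]>60); ys,xs=np.nonzero(m[y0:y1,x0:x1]); print(n,'red x',xs.min()+x0,xs.max()+x0,'y',ys.min()+y0,ys.max()+y0)
    return im
E
python3 - <<'E'
from h import *
red('top',290,440,225,310);im=red('side',318,370,165,250)
for a in(.5,.6,.7,.8,.9,1.): 
  P=[(-30-117*np.cos(a)+k*np.sin(a),0,65+117*np.sin(a)+k*np.cos(a)) for k in(3,17)]
  print(a,[proj(n,toworld(p)).round(1).tolist() for p in P for n in('top','side')])
E
```

```text
top red x 350 359 y 264 271
side red x 330 340 y 195 217
0.5 [[393.5, 259.1], [330.6, 186.0], [390.6, 259.2], [331.3, 184.2]]
0.6 [[390.7, 259.3], [331.2, 184.8], [387.0, 259.6], [332.0, 183.5]]
0.7 [[387.2, 259.6], [331.9, 184.1], [382.8, 260.1], [332.8, 183.4]]
0.8 [[383.1, 260.2], [332.7, 183.9], [377.9, 260.9], [333.6, 183.7]]
0.9 [[378.4, 260.9], [333.5, 184.1], [372.6, 261.8], [334.6, 184.6]]
1.0 [[373.2, 261.8], [334.4, 184.9], [366.8, 262.9], [335.6, 186.0]]
```

```bash
python3 - <<'E'
from h import *
im=capture('side'); print(im.max(2)[240:285,346:358:3].T)
h=cv2.cvtColor(im,cv2.COLOR_BGR2HSV)
def ext(n,im,lo,hi,roi):
    x0,x1,y0,y1=roi; m=cv2.inRange(cv2.cvtColor(im,cv2.COLOR_BGR2HSV),lo,hi)[y0:y1,x0:x1]; ys,xs=np.nonzero(m)
    print(n,len(xs),(xs.min()+x0,xs.max()+x0,ys.min()+y0,ys.max()+y0) if len(xs) else None)
BL=((100,120,40),(125,255,255)); BR=((15,120,90),(32,255,255)); RD=((0,150,40),(8,255,255))
for nm,f in(('0',cv2.imread('pics/side0.png')),('now',im)):
    ext(nm+' blue',f,*BL,(325,375,235,300)); ext(nm+' brass',f,*BR,(325,375,235,275)); 
t=capture('top')
for nm,f in(('0',cv2.imread('pics/top0.png')),('now',t)):
    ext(nm+' tblue',f,*BL,(270,330,250,310)); ext(nm+' tbrass',f,*BR,(270,330,255,305))
for r in range(186,222,2): 
    m=(h[r,315:365,1]>150)&((h[r,315:365,0]<8)|(h[r,315:365,0]>172)); x=np.nonzero(m)[0]; print(r,(x.min()+315,x.max()+315) if len(x) else '',end='; ')
E
```

```text
[[115 114 113 113 103  53  50 125 201 202 137 128 186 189 189 189 191 187
   91  91 184  36  32  29  22  15   9  18  38  78  77  67  67  67  71 119
  118 117 118 145 146 224 225 226 226]
 [120 102 117 114  80  50  49 180 203 193 100 188 188 190 189 189 189 148
   91 124 123  26  33  27  20  13  14  14  70  79  64  69  67  67  91 119
  119 119 131 147 150 228 227 227 228]
 [145 125 174 171 108 108 166 188 186 173 159 164 155 171 161 163 173 128
  124  93  44  28  31  24  17  10  16  37  77  77  67  67  68  68 118 118
  118 118 144 145 148 225 225 226 225]
 [222 223 224 224 225 225 225 151 102  87  86  84  92 106 149 162 164 200
  152  84  24  29  28  20  15  35  66  70  59  37  37  42  41  35  63  62
   96 124 127 149 226 226 226 226 225]]
0 blue 104 (np.int64(339), np.int64(354), np.int64(253), np.int64(275))
0 brass 92 (np.int64(342), np.int64(352), np.int64(248), np.int64(258))
now blue 80 (np.int64(340), np.int64(354), np.int64(252), np.int64(274))
now brass 110 (np.int64(342), np.int64(352), np.int64(247), np.int64(258))
0 tblue 91 (np.int64(286), np.int64(308), np.int64(275), np.int64(294))
0 tbrass 3 (np.int64(278), np.int64(300), np.int64(261), np.int64(284))
now tblue 121 (np.int64(290), np.int64(310), np.int64(275), np.int64(293))
now tbrass 137 (np.int64(290), np.int64(302), np.int64(276), np.int64(290))
186 ; 188 ; 190 ; 192 ; 194 ; 196 (np.int64(330), np.int64(331)); 198 (np.int64(330), np.int64(338)); 200 (np.int64(331), np.int64(338)); 202 (np.int64(331), np.int64(339)); 204 (np.int64(331), np.int64(339)); 206 (np.int64(332), np.int64(339)); 208 (np.int64(332), np.int64(340)); 210 (np.int64(333), np.int64(340)); 212 (np.int64(333), np.int64(340)); 214 (np.int64(333), np.int64(340)); 216 (np.int64(333), np.int64(340)); 218 ; 220 ;
```

The jaw has moved in about 3–4 mm, so the loop is holding the hook. Continuing the arc.

```bash
I="python3 -m inch"; C="python3 chk.py 3 16";  { $I '[[-0.3,0,0.35,0,255],[-0.3,0,0.35,0,255],[0,0,0,0,255]]' >/dev/null; $C; } && { $I '[[-0.27,0,0.38,0,255],[-0.27,0,0.38,0,255],[0,0,0,0,255]]' >/dev/null; $C; } && { $I '[[-0.24,0,0.4,0,255],[-0.24,0,0.4,0,255],[0,0,0,0,255]]' >/dev/null; $C; }&& { $I '[[-0.2,0,0.42,0,255],[-0.2,0,0.42,0,255],[0,0,0,0,255]]' >/dev/null; $C; }&& { $I '[[-0.15,0,0.44,0,255],[-0.15,0,0.44,0,255],[0,0,0,0,255]]' >/dev/null; $C; }
```

```text
29.32 [-96.3  -0.8  94.9] [-1.1 -0.2  1.9] 0.7
29.7 [-101.1   -0.7   86.8] [-0.1 -0.3  0.5] 0.3
30.07 [-105.4   -0.2   78.3] [-0.4 -0.   0.1] 0.0
30.45 [-1.094e+02 -1.000e-01  6.990e+01] [-0.1  0.1 -0.4] 0.0
30.82 [-112.4   -0.2   61.3] [-0.2 -0.4  0.4] 0.0
```

```bash
python3 - <<'E'
from h import *
red('top',290,440,225,310);im=red('side',318,370,165,250); h=cv2.cvtColor(im,cv2.COLOR_BGR2HSV)
for a in(0,.3,.5,.7,.8,.9): 
  P=[(-30-r*np.cos(a)+17*np.sin(a),0,65+r*np.sin(a)+17*np.cos(a)) for r in(33,117)]
  print(a,[proj(n,toworld(p)).round(1).tolist() for p in P for n in('top','side')])
for r in range(176,222,2): 
    m=(h[r,315:365,1]>150)&((h[r,315:365,0]<8)|(h[r,315:365,0]>172)); x=np.nonzero(m)[0]; print(r,(x.min()+315,x.max()+315) if len(x) else '',end='; ')
E
```

```text
Traceback (most recent call last):
  File "h.py", line 34, in red
    m=((h[...,0]<8)|(h[...,0]>172))&(h[...,1]>150)&(h[...,2]>60); ys,xs=np.nonzero(m[y0:y1,x0:x1]); print(n,'red x',xs.min()+x0,xs.max()+x0,'y',ys.min()+y0,ys.max()+y0)
                                                                                                                    ~~~~~~^^
ValueError: zero-size array to reduction operation minimum which has no identity
```

```bash
python3 - <<'E'
from h import *
im=capture('side'); h=cv2.cvtColor(im,cv2.COLOR_BGR2HSV)
for a in(0,.3,.5,.7,.8,.9,1.): 
  P=[(-30-r*np.cos(a)+k*np.sin(a),0,65+r*np.sin(a)+k*np.cos(a)) for r in(33,117) for k in(3,17)]
  print(a,[proj('side',toworld(p)).round(0).tolist() for p in P])
for r in range(176,232,2): 
    m=(h[r,315:365,1]>150)&((h[r,315:365,0]<8)|(h[r,315:365,0]>172)); x=np.nonzero(m)[0]; print(r,(x.min()+315,x.max()+315) if len(x) else '',end='; ')
print()
s=tofix(observe()['tcp_pos']); print([proj('side',toworld((s[0]+11,0,s[2]+d))).round(0).tolist() for d in(0,10,20,30,40)])
print(im.max(2)[176:232:2,324:350:2])
E
```

```text
0 [[336.0, 222.0], [336.0, 218.0], [329.0, 198.0], [329.0, 194.0]]
0.3 [[336.0, 220.0], [337.0, 217.0], [330.0, 190.0], [330.0, 187.0]]
0.5 [[337.0, 219.0], [337.0, 217.0], [331.0, 186.0], [331.0, 184.0]]
0.7 [[337.0, 219.0], [338.0, 218.0], [332.0, 184.0], [333.0, 183.0]]
0.8 [[337.0, 219.0], [338.0, 219.0], [333.0, 184.0], [334.0, 184.0]]
0.9 [[338.0, 219.0], [339.0, 220.0], [334.0, 184.0], [335.0, 185.0]]
1.0 [[338.0, 219.0], [339.0, 221.0], [334.0, 185.0], [336.0, 186.0]]
176 ; 178 ; 180 ; 182 ; 184 ; 186 ; 188 ; 190 ; 192 ; 194 ; 196 (np.int64(326), np.int64(327)); 198 (np.int64(327), np.int64(327)); 200 (np.int64(327), np.int64(328)); 202 (np.int64(328), np.int64(329)); 204 (np.int64(328), np.int64(336)); 206 (np.int64(329), np.int64(336)); 208 (np.int64(329), np.int64(337)); 210 (np.int64(330), np.int64(337)); 212 (np.int64(331), np.int64(338)); 214 (np.int64(331), np.int64(338)); 216 (np.int64(331), np.int64(339)); 218 (np.int64(331), np.int64(339)); 220 (np.int64(332), np.int64(333)); 222 ; 224 ; 226 ; 228 ; 230 ; 
[[333.0, 212.0], [333.0, 209.0], [333.0, 206.0], [333.0, 204
[... 861 characters left out ...]
99 101 101 100 174 186 178 177 178 182]
 [168 169 152 117 126 101 101 151 165 186 203 209 202]
 [172 159 178 107 126 124 123 131 210 209 173  69 121]
 [230 225 150 115 124 126 124 115 123 126 178  35 137]
 [230 204 147 131 122 126 125 119 114 123 121 120 161]
 [209 207 120 101 116 127 125 122 111 123 121 120 119]
 [180 122 119  98 107 125 121 119 110 121 122 120 119]
 [121 122 119  79  70 105 118 124  99 120 122 120 119]
 [119 122 119  96  37  90 122 125 128 121 122 119 119]
 [148 149 149  95  34  95 102 121 122 121  91 110 119]
 [148 146 149  69  39  97 120 119 122  68  89 118 119]
 [148 146 131 105  57  72 120 119 122 104  99 177 146]
 [147 146 148 118 111 105 113 121 120 134  79 161 133]]
```

The lever seems to have snapped over by itself. I'll press down gently to confirm it is fully home.

```bash
I="python3 -m inch"; C="python3 chk.py 2 6";  { $I '[[0,0,0.3,0,255],[0,0,0.2,0,255],[0,0,0,0,255]]' >/dev/null; $C; } && { $I '[[0,0,0.2,0,255],[0,0,0,0,255]]' >/dev/null; $C; } && { $I '[[0,0,0.2,0,255],[0,0,0,0,255]]' >/dev/null; $C; }&& { $I '[[0,0,0.2,0,255],[0,0,0,0,255]]' >/dev/null; $C; }&& { $I '[[0,0,0.15,0,255],[0,0,0,0,255]]' >/dev/null; $C; }&& { $I '[[0,0,0.15,0,255],[0,0,0,0,255]]' >/dev/null; $C; }
```

```text
31.3 [-112.4   -0.4   56.7] [ 0.  -0.2 -0.3] 0.0
31.55 [-112.5   -0.5   54.9] [-0.4  0.8 -0.5] 0.0
31.8 [-112.5   -0.4   52.8] [ 0.2 -0.4 -0.8] 0.0
32.05 [-112.6   -0.6   50.9] [ 0.4  0.5 -0.5] 0.0
32.3 [-112.7   -0.7   50.6] [0.5 2.1 4.5] 2.7
32.55 [-112.7   -0.8   50.4] [ 3.3  4.8 11.3] 5.8
```

It meets a firm stop at the home height. Retreating and checking.

```bash
python3 -m inch '[[0,0,-0.5,0,255],[0,0,-2,0,255],[0,0,-4,0,255],[0,0,-5,0,255],[0,0,-5,0,255],[0,4,-5,0,255],[0,5,0,0,255],[0,5,0,0,255],[0,5,0,0,255],[0,5,0,0,255],[0,0,0,0,255]]'
python3 - <<'E'
from h import *
st(); red('top',290,440,225,310);im=red('side',318,370,165,250)
P=[(-30-r,y,82) for r in(33,117) for y in (-11,11)]
for n in('top','side'): print(n,[proj(n,toworld(p)).round(0).tolist() for p in P])
def ext(n,im,lo,hi,roi):
    x0,x1,y0,y1=roi; m=cv2.inRange(cv2.cvtColor(im,cv2.COLOR_BGR2HSV),lo,hi)[y0:y1,x0:x1]; ys,xs=np.nonzero(m)
    print(n,len(xs),(xs.min()+x0,xs.max()+x0,ys.min()+y0,ys.max()+y0) if len(xs) else None, xs.mean()+x0,ys.mean()+y0)
BL=((100,120,40),(125,255,255)); BR=((15,120,90),(32,255,255))
t=capture('top')
for nm,f in(('0',cv2.imread('pics/side0.png')),('now',im)): ext(nm+' sblue',f,*BL,(325,375,235,300)); ext(nm+' sbrass',f,*BR,(325,375,235,275))
for nm,f in(('0',cv2.imread('pics/top0.png')),('now',t)): ext(nm+' tblue',f,*BL,(270,330,250,310)); ext(nm+' tbrass',f,*BR,(275,330,262,305))
print(im.max(2)[240:285,346:358:3].T)
E
```

```text
t: 33.92
tcp_pos: [774.9, -84.9, 257.2]
orientation: [-179.8, -0.1, 102.9]
ft_force: [-0.2, -1.3, -1.6]
opening: -0.004
grasp_force: 0.0
t 33.92 fix [-111.4 -241.4  257.2] rpy [-1.798e+02 -1.000e-01  1.029e+02] F [-1.2  0.5 -1.6] T [ 0.03 -0.01  0.02] op -0.004 gf 0.0
top red x 356 399 y 255 274
side red x 326 339 y 193 221
top [[354.0, 264.0], [357.0, 276.0], [398.0, 254.0], [401.0, 265.0]]
side [[332.0, 218.0], [341.0, 217.0], [325.0, 194.0], [333.0, 193.0]]
0 sblue 104 (np.int64(339), np.int64(354), np.int64(253), np.int64(275)) 346.1442307692308 267.84615384615387
0 sbrass 92 (np.int64(342), np.int64(352), np.int64(248), np.int64(258)) 347.14130434782606 253.27173913043478
now sblue 80 (np.int64(340), np.int64(354), np.int64(252), np.int64(274)) 347.775 269.6125
now sbrass 108 (np.int64(342), np.int64(352), np.int64(247), np.int64(258)) 346.5925925925926 252.53703703703704
0 tblue 91 (np.int64(286), np.int64(308), np.int64(275), np.int64(294)) 302.967032967033 281.7142857142857
0 tbrass 2 (np.int64(299), np.int64(300), np.int64(280), np.int64(284)) 299.5 282.0
now tblue 0 None na
[... 164 characters left out ...]
 68  68  86 121
  119 120 148 147 147 147 148 149 149]
 [182 118 140 129 119  59  62 131 131 118 101 135 137 137 137 137 136  99
   91  55  18  21  18  13  11  19  18  15  80  84  70  68  69  68  88 121
  121 133 149 149 151 151 149 150 150]
 [205 205 206 170 110 105 106 111 122 116 117 120 105 114 124 118 114 105
   93  18  20  21  16  14  15  19  16  47  78  74  69  69  70  82 121 120
  121 148 147 148 148 148 148 148 148]
 [203 203 204 205 205 206 206 160 105  89  87  86  82  89 107 134 124 127
   54  16  21  19  14  10  47  49  39  39  46  38  37  43  37  35  67  66
   98 130 130 149 149 149 149 148 149]]<stdin>:7: RuntimeWarning: Mean of empty slice.
  ret = ret.dtype.type(ret / rcount)
```

The lever outline matches home in both views. I'll swing the arm clear to check the jaw draw in the top view.

```bash
python3 -m inch '[[-4,-1.5,0,0,255],[-4,-1.5,0,0,255],[-4,-1.5,0,0,255],[-4,-1.5,0,0,255],[-4,-1.5,0,0,255],[-4,-1.5,0,0,255],[0,0,0,0,0],[0,0,0,0,0]]'
python3 - <<'E'
from h import *
t=capture('top');s=capture('side'); a=cv2.imread('pics/top0.png'); b=cv2.imread('pics/side0.png')
def prof(im,p0,p1,n):  # hue-classified samples along fixture x at given z
    out=''
    for x in np.arange(20,112,2.):
        u=proj(n,toworld((x,0,p0))); v=cv2.getRectSubPix(im,(1,1),tuple(map(float,u)))[0,0]; h,sa,va=cv2.cvtColor(np.uint8([[v]]),cv2.COLOR_BGR2HSV)[0,0]
        out+='B' if 100<=h<=125 and sa>110 else 'Y' if 15<=h<=32 and sa>110 else 'k' if va<60 else '.' if va>150 else 'g'
    return out
for z in(40,60,85): print(z,'top0',prof(a,z,0,'top'),'\n   now ',prof(t,z,0,'top'),'\n   side0',prof(b,z,0,'side'),'\n   now ',prof(s,z,0,'side'))
# rigid jaw front/base: difference of blue masks in side (front face region below handle)
for nm,i0,i1,n in(('side',b,s,'side'),('top',a,t,'top')):
    for k,im in(('0',i0),('1',i1)):
        m=cv2.inRange(cv2.cvtColor(im,cv2.COLOR_BGR2HSV),(100,110,40),(125,255,255)); x0,x1,y0,y1=(330,365,240,285) if n=='side' else (270,330,250,310)
        ys,xs=np.nonzero(m[y0:y1,x0:x1]); print(nm,k,len(xs)and(xs.min()+x0,xs.max()+x0,ys.min()+y0,ys.max()+y0))
E
```

```text
t: 35.08
tcp_pos: [738.2, -340.0, 263.1]
orientation: [179.9, 0.0, 102.8]
ft_force: [0.7, -0.6, -0.0]
opening: 0.416
grasp_force: 0.0
40 top0 ...gkBBBBBBBg...gkkkkkkkkkkkkg................ 
   now  ..kBBBBBBBgYYYYYYYYYY...gkkgkkk............... 
   side0 YYYYYYYYYYkkkkkkkkkkkkBBBBBBBBBggggg.......... 
   now  YYYYYYYgkkkkkkkkkkkkBBBBBBBBBgggggggg.........
60 top0 ...kkBBBBBBBY...kkkkkkkkkkkkg................. 
   now  .gkBBBBBBBYYYYYYYYYYY..gkkkkkk................ 
   side0 YYYYYYYYYYYYYYYYYYkkkkkkkkkkkkBBBBBBBBgggggg.. 
   now  YYYYYYYYYYYYYYYgkkkkkkkkkkkkBBBBBBBBBgggggggg.
85 top0 ...kBBBBBBBk...gkkkkkkkkkkkg.................. 
   now  .gkBBBBBBBYYYYYYYYYY...kkkkkk................. 
   side0 gggggggggYYYYYYYYYYYYYYYYYYYkkkkkkkkkkkBBBBBBB 
   now  ggggggggYYYYYYYYYYYYYYYYgggkkkkkkkkkkkBBBBBBBB
side 0 (np.int64(339), np.int64(354), np.int64(253), np.int64(275))
side 1 (np.int64(340), np.int64(354), np.int64(252), np.int64(274))
top 0 (np.int64(286), np.int64(308), np.int64(275), np.int64(294))
top 1 (np.int64(290), np.int64(310), np.int64(275), np.int64(293))
```

The jaw stands drawn in about 4 mm, the lever is home and the gripper is clear of everything. Handing in.

```bash
python3 -c "
from bench import *
print(hand_in())"
```

```text
the job is handed in; nothing more can be done
None
```

The job is handed in: the loop is seated under the hook's lip, the red lever is fully home, the blue jaw is drawn in about 4 mm (the low end of the 4 to 7 mm range), and the gripper is clear of everything.

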